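# Swing the tap over the mug and open its valve

### The arm

A 6-joint arm with a two-finger parallel gripper is mounted at the origin on a cart in front of the work surface, level with it; the furniture and walls round the work are solid. World frame = base frame: x ahead of the robot, y to its left, z up, the work surface at z = 0. Lengths are in mm, angles in rad, forces in N, time in s.
With the tool pointing down it reaches from about 300 to 775 mm from the base axis. Payload 14.6 kg.
Tool frame: the origin (TCP) lies midway between the tips of the shut fingers; the grasp point (between the pads) lies behind it (manip.grip_depth is the z of the grasp point in the tool frame, in mm); z points along the fingers, y is the line along which they close (so a half turn about z gives the same grasp; the last joint's range is limited). The gripper opens to 94 mm and grips with 3 to 60 N. Pads are 16 mm wide; open, the fingers measure 119 mm over their backs; the gripper's body (75 mm by 177 mm) begins 78 mm behind the grasp point.
Start: joints at [-1.379, 0.3, 1.521, -0, 1.321, -0.067], TCP at [140.75, -531.675, 205.446] pointing down, gripper open.
Joint ranges: [-3.03, 3.03], [-0.79, 2.21], [0.23, 2.52], [-1.04, 4.18], [0, 3.07], [-2.55, 2.55]. Speed limits (rad/s): [2.22, 2.22, 2.57, 3.14, 3.14, 3.14].

### API

Orientations are given as [roll, pitch, yaw] about the fixed x, y, z axes, in that order (R = Rz(yaw) Ry(pitch) Rx(roll)).
In Python, from cell import manip gives the robot as it stands.
- The arm moves only by the shell command python3 nudge.py 'ROWS' [OPENING] [FORCE]. ROWS is a JSON list of rows, 1 to 5 of them, each an object with the fields sx, sy, sz (the shift in mm), wx, wy, wz (a rotation vector in rad); a field left out counts as zero; each row is the pose to reach, as a shift and turn from the pose commanded when the command began, along the tool's axes at that moment; what a row does not reach only later rows make up. A row lasts 1/10 s, in which the tool goes at most 50 mm and 0.15 rad, less where a joint would pass 70% of its speed; a pose out of reach is approached as far as the arm can. OPENING is the finger opening in mm, set as the command begins (- or left out keeps the last). The fingers move at their own pace and stop on an object; FORCE is the grip in N (left out, the last holds). Time passes only in rows, so rows that do not move let the fingers close. It prints the time, the measured TCP pose, the force, the opening and the grip force at its end. Input that does not fit is refused with a message, and nothing moves.
- manip.read_state(): the state, without advancing time (a new reading comes with each control period).
- manip.camera(name): name is "scene" or "top"; returns (picture, depth): 420x560x3 uint8, red, green, blue; 420x560 float32, mm along the optical axis (not along the pixel's ray), 0 where there is no reading.
- manip.camera_info(name): a dict with "K" (3x3 intrinsics, pixels), "rvec" (rotation vector, rad) and "tvec" (3), from world to camera coordinates, as OpenCV has them. Camera axes: x right, y down, z forward; pixel columns grow to the right and rows downward; lengths in mm; the calibration is good to about 2 mm. A picture is of the moment at which its call begins. camera_info takes no time and is no camera call.
- manip.sign_off(): hands the job in; it is judged then, once.
The state is a dict: "clock": time; "joints": joint angles; "qd": joint speeds; "effort": joint torques, N m; "eef_pos": TCP position; "eef_rot": TCP orientation; "wrist_force": force on the tool from outside, world axes, zero at the start; "moment": the same for the moment, N m; "finger_gap": finger opening in mm; "finger_force": force on a finger pad.
Only numpy, scipy, OpenCV 4.12 (cv2) and the standard library are available. Lean on these libraries where they do the work, as an engineer would, in place of code of your own. Each camera call takes 0.05 s, during which the arm holds its last target. There are 200 camera calls.

### The job

Get the worktop tap ready to fill the mug with the handle: push the tap's swivel spout round with a fingertip until its outlet stands over the middle of the mug, and only then push the lever of the supply valve round to fully open, in line with its pipe and pointing away from the tap. Push gently, and leave the mug and everything else standing where it is, without picking anything up.

Things in the scene. Friction and masses are not known exactly. Their poses are not given: they have to be found in the camera images.
- tap_station: Fixed steel tap and supply valve. Origin: on the worktop under the tap column's axis; z up, +x to the back, +y along the level pipe (18 mm thick, axis 62 mm up) from column to valve. Column 38 mm thick, 174 mm high with the swivel head; flange 72 mm. The valve (brass, 38 mm thick) and its lever axis are 250 mm along +y; the pipe bends down to the worktop at 348 mm.
- spout (a joint): Swivel of the spout about the column's vertical axis, rad, -1.45 to 1.45. At 0 the spout points along the station's -x (to the robot side); it grows counterclockwise seen from above, so positive turns the spout towards the station's -y. About 1 to 1.5 N at 110 mm from the axis turns it (friction only); it stays where it is left.
- spout_pivot (a point): Point on the spout's swivel axis at the height of the centre of the spout bar (155 mm above the worktop).
- spout_outlet (a point): Centre of the spout's mouth, 125 mm above the worktop and 153 mm from the swivel axis. The spout is a level round steel bar 18 mm thick, underside at 146 mm, top at 164 mm, from the column to about 137 mm from the axis, where it bends down into a nozzle 22 mm in diameter (125 to 145 mm high) with its mouth below.
- lever (a joint): Lever of the supply valve about a vertical axis, rad, 0 = shut (lever square to the pipe, pointing along the station's -x) to 1.571 = fully open, a firm stop (lever in line with the pipe, pointing along the station's +y, away from the tap). It grows clockwise seen from above. About 1.5 N at 80 mm from the axis turns it (friction only); it stays where it is left.
- lever_pivot (a point): Point on the valve lever's axis at the lever's mid height, 127 mm above the worktop.
- lever_tip (a point): Outer end of the lever, at mid height (127 mm above the worktop), 106 mm from its axis. Its outer 68 mm are a grey grip 18 mm wide and 14 mm high (120 to 134 mm above the worktop).
- mug: Cream mug with dots and a handle, 93 mm high, 90 mm in diameter, standing loose beside the tap, to its left or right. Origin at its underside; the cup's axis passes 17.5 mm along its +y, the handle points along its -y and ends 64 mm from the origin.
- mug_mouth (a point): Middle of the mug's mouth: on the cup's axis at rim height (93 mm).
- tumbler: Grey tumbler without handle, 72 mm in diameter, 85 mm high, loose, on the other side of the tap from the mug. Origin: centre of its underside.
- bowl: Small blue-grey dip bowl, 82 mm in diameter, 34 mm high, loose, in front of the tap. Origin: centre of its underside.
- shaker: Salt shaker, 44 mm in diameter, 109 mm high, loose, behind the pipe between tap and valve. Origin: centre of its underside.
- spoon: Wooden spoon, 338 mm long, 52 mm wide, 15 mm thick, lying loose at the near edge. Origin: centre of its underside.

How it is judged:
By the outcome, as a careful person would: the job done as asked, in the order asked, and still so for the second after the job is handed in, with the robot touching nothing.
It also fails if it takes over 64 s, if anything falls off the work surface, if the arm or the gripper's body presses on something with over 40 N, if the wrist force passes 120 N, or if a joint passes its speed limit or range.

## Working session

There is one attempt and no reset: what is moved stays moved. The work goes in short steps, Python scripts to look and compute and a shell command to move; the robot and the scene stay as the last step left them, time stands still between calls to the robot, and variables do not carry over. Pictures are saved under pics/ and viewed, at most 10 in all, crops included, and the job is handed in when it is done.

```bash
ls; mkdir -p pics
cat > h.py <<'E'
import numpy as np, cv2
from cell import manip
def grab(n):
    p,d=manip.camera(n); np.savez(f'/tmp/{n}.npz',p=p,d=d); return p,d
def cam(n):
    i=manip.camera_info(n); R=cv2.Rodrigues(np.array(i['rvec'],float))[0]
    return np.array(i['K'],float),R,np.array(i['tvec'],float).ravel()
def at_depth(n,u,v,d):
    K,R,t=cam(n); r=np.linalg.inv(K)@[u,v,1]; return R.T@(r*d-t)
def at_z(n,u,v,z):
    K,R,t=cam(n); r=R.T@np.linalg.inv(K)@[u,v,1]; c=-R.T@t; return c+r*(z-c[2])/r[2]
def proj(n,P):
    K,R,t=cam(n); q=K@(R@np.array(P,float)+t); return q[:2]/q[2]
def cloud(n,d):
    K,R,t=cam(n); v,u=np.indices(d.shape); r=np.stack([u,v,np.ones_like(u)],-1)@np.linalg.inv(K).T
    return (r*d[...,None]-t)@R
E
python3 - <<'E'
from h import *
for n in ('top','scene'):
    p,d=grab(n); cv2.imwrite(f'pics/{n}0.png',cv2.resize(p[...,::-1],(800,600)))
    K,R,t=cam(n); print(n,K[0,0],-R.T@t,R[2])
print(manip.read_state()); print(manip.grip_depth)
E
```

```text
cell.py
nudge.py
pics
top 457.0432551417434 [ 376.36712667  -20.36573751 1073.05497747] [ 0.1175113   0.02142642 -0.99284037]
scene 475.2779936829115 [ 113.86975021  692.86983202 1044.55842648] [ 0.30137481 -0.57760475 -0.75864747]
{'clock': 0.1, 'joints': array([-1.37858872e+00,  3.00385631e-01,  1.52153833e+00,  1.34165455e-05,
        1.32071804e+00, -6.66142209e-02]), 'qd': array([ 0.00073117, -0.00334342, -0.00111444, -0.00023408, -0.00121475,
       -0.00107384]), 'effort': array([ 1.67906546e-03, -5.32642472e+01, -3.53282690e+01,  7.09686032e-02,
        2.35025020e-02, -6.04702609e-05]), 'eef_pos': array([ 140.71343992, -531.43814707,  204.95130234]), 'eef_rot': array([-3.14054650e+00, -8.28163466e-05,  2.58818462e-01]), 'wrist_force': array([ 0.23175699, -0.31990738,  0.20422969]), 'moment': array([0.02704443, 0.00939567, 0.00118819]), 'finger_force': 0.0, 'finger_gap': 94.35968539353927}
-18.8
```

View pics/top0.png

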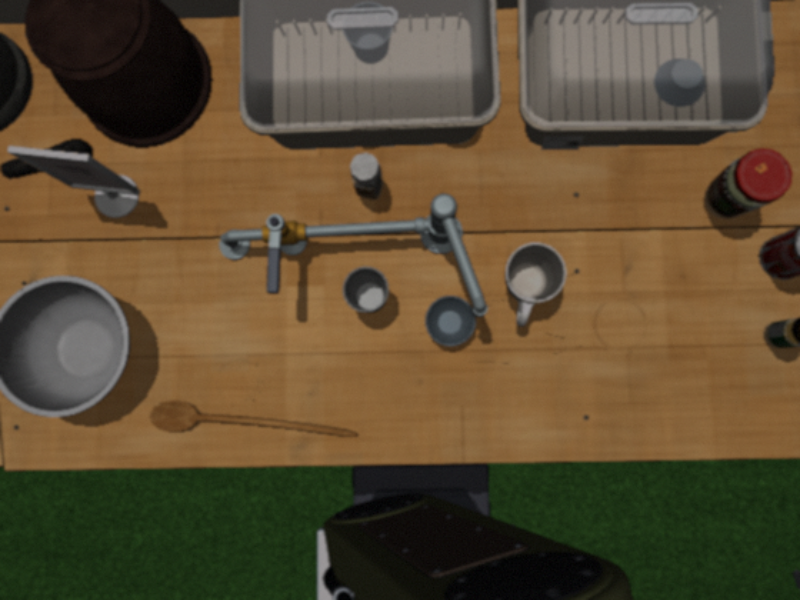

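View pics/scene0.png

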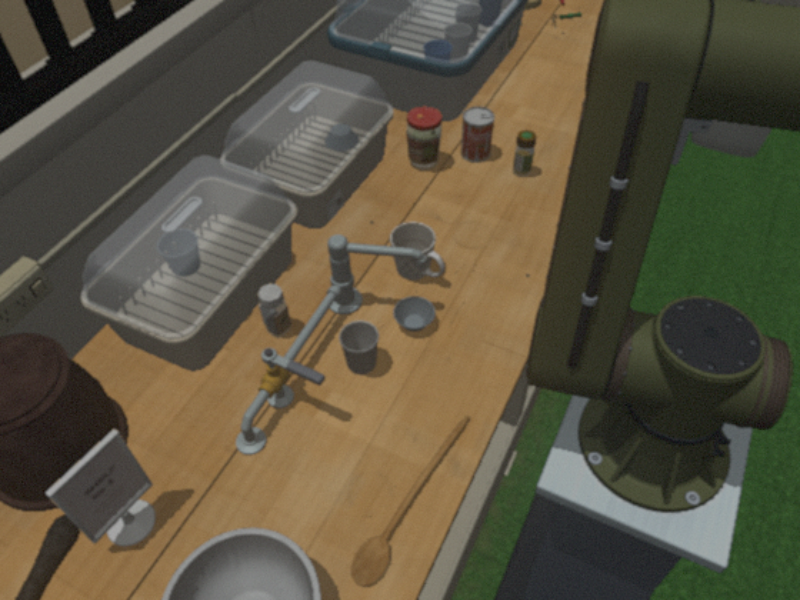

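The top view shows the column head at (443,205), spout nozzle at (480,308), mug mouth at (535,270) with its handle toward the robot, and valve axis at (274,222) with lever tip at (273,290). The tumbler is at (366,290), bowl at (451,322) and shaker at (366,172). I'll measure with depth.

Run:
```python
from h import *
z=np.load('/tmp/top.npz'); p,d=z['p'],z['d']; C=cloud('top',d); s=.7
def box(u0,v0,u1,v1,z0,z1):
    c=C[int(v0*s):int(v1*s),int(u0*s):int(u1*s)].reshape(-1,3); return c[(c[:,2]>z0)&(c[:,2]<z1)]
def rep(n,c): print(n,len(c),c.mean(0).round(1),np.median(c,0).round(1),c.min(0).round(),c.max(0).round())
rep('worktop',box(560,350,700,440,-20,20))
rep('head',box(425,190,462,225,168,180))
m=box(495,235,575,305,86,99); rep('mugrim',m); (x,y),r=cv2.minEnclosingCircle(m[:,:2].astype(np.float32)); print(x,y,r)
A=np.c_[2*m[:,:2],np.ones(len(m))]; q=np.linalg.lstsq(A,(m[:,:2]**2).sum(1),rcond=None)[0]; print('fit',q[:2],np.sqrt(q[2]+q[0]**2+q[1]**2))
sp=box(445,225,490,318,150,170); rep('spout',sp); print(cv2.fitLine(sp[:,:2].astype(np.float32),cv2.DIST_L2,0,.01,.01).ravel())
lv=box(262,238,285,295,122,142); rep('lever',lv); print(cv2.fitLine(lv[:,:2].astype(np.float32),cv2.DIST_L2,0,.01,.01).ravel())
pp=box(310,215,415,242,60,76); rep('pipe',pp); print(cv2.fitLine(pp[:,:2].astype(np.float32),cv2.DIST_L2,0,.01,.01).ravel())
rep('vtop',box(264,212,284,232,100,180))
rep('tumb',box(340,265,392,315,80,90)); rep('bowl',box(420,292,480,350,28,40)); rep('shk',box(345,150,385,200,100,115))
print('px head',at_z('top',443*s,205*s,174),'mug',at_z('top',535*s,272*s,93),'tip',at_z('top',273*s,290*s,134),'piv',at_z('top',274*s,221*s,140),'noz',at_z('top',480*s,308*s,155))
```

```text
worktop 6186 [ 354.2 -348.7   -1.6] [ 354.  -348.6   -1.6] [ 280. -464.  -10.] [ 429. -235.    6.]
head 220 [626.  -49.6 171.5] [625.5 -49.9 171.4] [609. -66. 168.] [643. -34. 177.]
mugrim 253 [ 542.7 -192.3   90.4] [ 543.5 -193.7   90.5] [ 496. -235.   86.] [ 587. -145.   95.]
541.3745727539062 -189.37733459472656 46.50080108642578
fit [ 541.00579777 -189.17836558] 43.98521625280458
spout 559 [539.9 -78.8 159.7] [539.9 -78.8 160.2] [ 476. -106.  151.] [602. -52. 166.]
[ 9.4602472e-01  3.2409447e-01  5.3994409e+02 -7.8775925e+01]
lever 345 [553.  200.9 130.7] [552.2 200.4 131.1] [513. 192. 122.] [596. 211. 136.]
[ 9.9964094e-01 -2.6795628e-02  5.5301703e+02  2.0088600e+02]
pipe 567 [621.3  75.4  67.2] [621.   75.4  67.3] [611.  -6.  60.] [634. 158.  74.]
[ 3.6541030e-02 -9.9933213e-01  6.2129285e+02  7.5378883e+01]
vtop 124 [616.6 198.8 133.3] [616.1 198.6 132.6] [606. 188. 118.] [630. 212. 141.]
tumb 152 [521.7  70.8  83.1] [521.7  72.6  83. ] [487.  35.  80.] [556. 106.  88.]
bowl 170 [478.7 -59.8  31.3] [478.5 -59.5  31.3] [ 437. -101.   28.] [516. -20.  36.]
shk 308 [707.6  68.1 106.6] [707.4  68.5 106.8] [687.  47. 100.] [730.  89. 112.]
px head [625.69594076 -50.27747528 174.        ] mug [ 540.71807888 -189.63867804   93.        ] tip [515.59178983 199.35583824 134.        ] piv [617.09240859 197.16977564 140.        ] noz [480.54318668 -99.54092936 155.        ]
```

```bash
python3 nudge.py '[{"wz": 0.13}, {"wz": 0.259}, {"wz": 0.259}, {"wz": 0.259}]' 0 10; python3 -c "
from h import *; s=manip.read_state(); print(s['eef_pos'],s['eef_rot'],s['finger_gap'])"
```

```text
clock: 0.5
eef_pos: [140.7, -531.6, 205.3]
eef_rot: [-3.141, 0.0, 0.004]
wrist_force: [-0.1, -0.2, -0.3]
finger_gap: 65.4
finger_force: 0.0
[ 140.73667207 -531.61033123  205.25151407] [-3.14122249e+00  6.79262035e-05  3.60335383e-03] 65.40702071086744
```

```bash
python3 nudge.py '[{"sx": 30, "sy": -40}, {"sx": 60, "sy": -80}, {"sx": 90, "sy": -120}, {"sx": 120, "sy": -160}]'
python3 nudge.py '[{"sx": 30, "sy": -40}, {"sx": 60, "sy": -80}, {"sx": 90, "sy": -120}, {"sx": 120, "sy": -160}]'
python3 nudge.py '[{"sx": 30, "sy": -40}, {"sx": 60, "sy": -80}, {"sx": 90, "sy": -120}, {"sx": 120, "sy": -164}, {"sx": 120, "sy": -164}]'
```

```text
clock: 0.9
eef_pos: [261.5, -370.0, 205.4]
eef_rot: [3.142, -0.0, 0.003]
wrist_force: [1.1, -0.4, -0.2]
finger_gap: 33.7
finger_force: 0.0
clock: 1.3
eef_pos: [381.6, -209.9, 205.7]
eef_rot: [3.141, -0.001, 0.003]
wrist_force: [0.6, -0.9, 0.3]
finger_gap: 1.7
finger_force: 0.0
clock: 1.8
eef_pos: [502.6, -43.8, 205.1]
eef_rot: [-3.141, 0.0, 0.008]
wrist_force: [-0.1, 0.2, -0.2]
finger_gap: 0.3
finger_force: 0.0
```

```bash
python3 nudge.py '[{"sz": 25}, {"sz": 45}, {"sz": 65}, {"sx": 4, "sy": 8, "sz": 65}, {"sx": 7, "sy": 14, "sz": 65}]'
python3 nudge.py '[{"sx": 2, "sy": 5}, {"sx": 3, "sy": 10}, {"sx": 4, "sy": 15}, {"sx": 5, "sy": 20}]'
python3 -c "
from h import *
p,d=grab('top'); cv2.imwrite('pics/t1.png',cv2.resize(p[100:270,220:440,::-1],(770,595)))"
```

```text
clock: 2.3
eef_pos: [508.2, -62.8, 141.1]
eef_rot: [3.141, -0.0, 0.001]
wrist_force: [-0.2, 0.8, 0.6]
finger_gap: 0.5
finger_force: 0.0
clock: 2.7
eef_pos: [513.1, -82.2, 140.8]
eef_rot: [3.142, -0.001, -0.0]
wrist_force: [-0.0, 1.8, 0.5]
finger_gap: 0.5
finger_force: 0.6
```

View pics/t1.png

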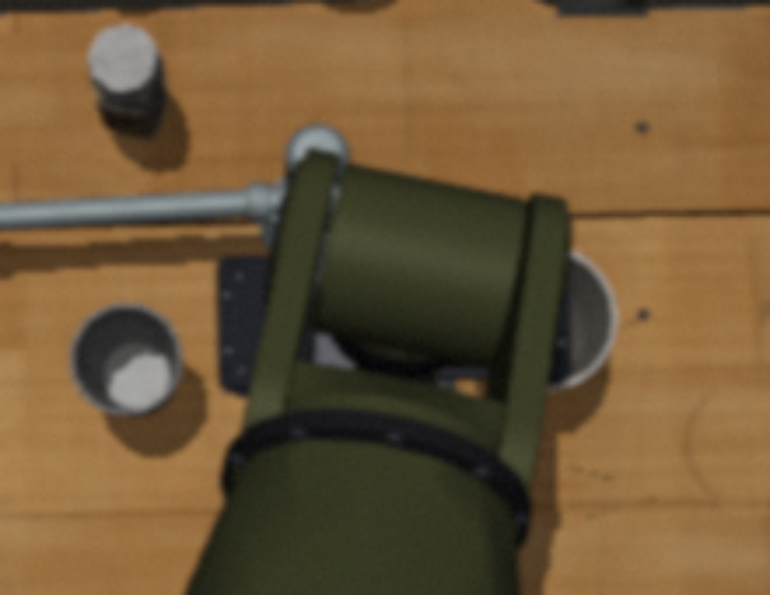

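The arm hides the spout from above, but the contact force of about 1.8 N matches a moving spout. I'll continue along the arc.

```bash
python3 nudge.py '[{"sx": 2, "sy": 6}, {"sx": 4, "sy": 11}, {"sx": 6, "sy": 16}, {"sx": 8, "sy": 21}]'
python3 nudge.py '[{"sx": 3, "sy": 5}, {"sx": 7, "sy": 10}, {"sx": 10, "sy": 15}, {"sx": 13, "sy": 19}, {"sx": 14, "sy": 21}]'
python3 -c "
from h import *
p,d=grab('scene'); cv2.imwrite('pics/s1.png',cv2.resize(p[130:280,200:400,::-1],(800,600)))"
```

```text
clock: 3.15
eef_pos: [521.0, -103.2, 140.4]
eef_rot: [-3.142, 0.0, -0.0]
wrist_force: [0.4, 0.7, 0.4]
finger_gap: 0.5
finger_force: 0.6
clock: 3.65
eef_pos: [535.1, -124.1, 140.4]
eef_rot: [-3.142, 0.0, -0.0]
wrist_force: [-0.1, 1.9, 0.4]
finger_gap: 0.5
finger_force: 0.5
```

View pics/s1.png

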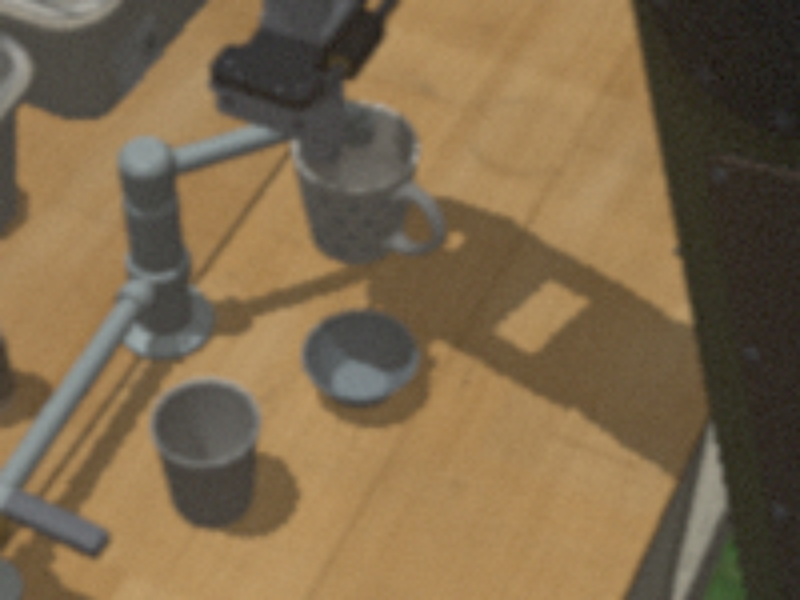

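The scene crop shows the spout turned toward the mug, its bar running from (180,162) to (290,130), with the finger on its near side. The other things are untouched.

```bash
cat > ang.py <<'E'
from h import *
def ang(u0,v0,u1,v1,n='scene'):
    C=cloud(n,np.load(f'/tmp/{n}.npz')['d']); c=C[v0:v1,u0:u1].reshape(-1,3); c=c[(c[:,2]>148)&(c[:,2]<172)]
    r=np.hypot(c[:,0]-626,c[:,1]+50); c=c[(r>28)&(r<155)]
    l=cv2.fitLine(c[:,:2].astype(np.float32),cv2.DIST_HUBER,0,.01,.01).ravel(); m=c.mean(0)
    print(len(c),m.round(1),'line',np.arctan2(abs(l[1]),abs(l[0])),'mean from pivot',np.arctan2(-50-m[1],626-m[0]),'r',np.hypot(m[0]-626,m[1]+50))
E
python3 - <<'E'
from ang import *
ang(246,158,272,176)
a=at_z('scene',200+185/4,130+161/4,155);b=at_z('scene',200+285/4,130+133/4,155);print(a,b,np.arctan2(-50-b[1],626-b[0]))
for t in (.85,.9,.95): print(t,[(proj('scene',[626-r*np.cos(t),-50-r*np.sin(t),155])-[200,130])*4 for r in (40,100)])
E
```

```text
143 [585.9 -90.3 159.3] line 0.83855486 mean from pivot 0.7872694583755231 r 56.81998030106674
[607.58967279 -66.19568586 155.        ] [ 559.78750893 -118.52806675  155.        ] 0.8025819111566416
0.85 [array([205.57331448, 151.39886338]), array([289.17982894, 126.74889822])]
0.9 [array([204.47805643, 149.48464226]), array([286.27987635, 122.0802959 ])]
0.95 [array([203.24696147, 147.62020147]), array([283.05753787, 117.54575022])]
```

```bash
python3 nudge.py '[{"sx": 3, "sy": 4}, {"sx": 7, "sy": 7}, {"sx": 10, "sy": 10}, {"sx": 12, "sy": 13}, {"sx": 14, "sy": 14}]'
python3 nudge.py '[{}, {"sx": -8, "sy": -8}, {"sx": -20, "sy": -30}, {"sx": -20, "sy": -40, "sz": -40}, {"sx": -20, "sy": -60, "sz": -80}]'
python3 nudge.py '[{"sx": -20, "sy": -40}, {"sx": -40, "sy": -80}, {"sx": -50, "sy": -125}, {"sx": -60, "sy": -170}, {"sx": -60, "sy": -210}]'
python3 - <<'E'
from h import *
grab('scene'); p,d=grab('top'); cv2.imwrite('pics/t2.png',cv2.resize(p[100:270,220:440,::-1],(770,595)))
E
```

```text
clock: 4.2
eef_pos: [549.0, -138.1, 140.4]
eef_rot: [3.141, 0.0, -0.0]
wrist_force: [-1.5, -0.6, -0.8]
finger_gap: 0.7
finger_force: 0.6
clock: 4.7
eef_pos: [527.6, -77.1, 221.0]
eef_rot: [-3.141, 0.002, -0.001]
wrist_force: [1.1, -0.5, -0.5]
finger_gap: 0.3
finger_force: 0.0
clock: 5.2
eef_pos: [467.1, 134.4, 220.9]
eef_rot: [-3.141, -0.001, 0.0]
wrist_force: [1.1, -0.4, 0.2]
finger_gap: 0.6
finger_force: 0.0
```

View pics/t2.png

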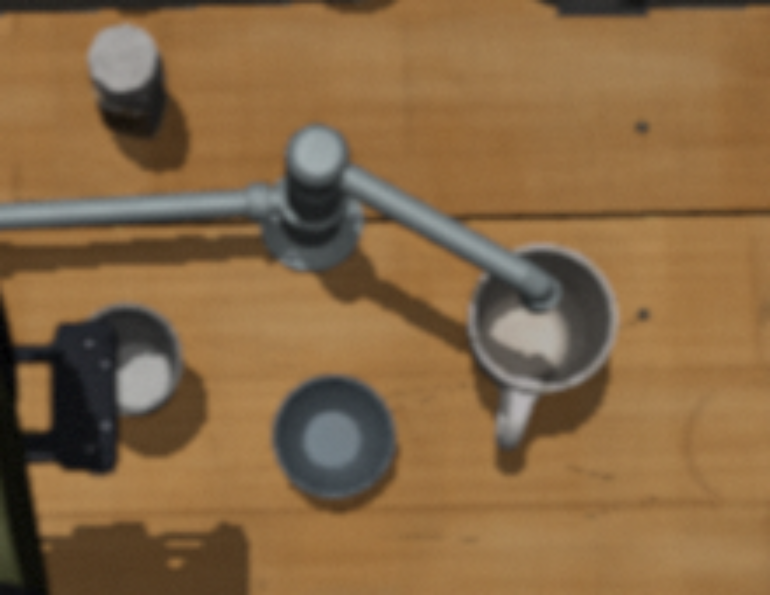

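The spout now ends over the mug, with its nozzle at crop (543,290) and the mug rim centred near (543,317). The tumbler, bowl and shaker are unmoved.

Run:
```python
from ang import *
ang(316,145,378,190,'top')
f=lambda x,y,z: at_z('top',220+x/3.5,100+y/3.5,z)
b=f(527,272,155); print(b,np.arctan2(-50-b[1],626-b[0]))
b=f(543,294,140); print(b,np.arctan2(-50-b[1],626-b[0]))
print('head',f(318,155,174))
C=cloud('top',np.load('/tmp/top.npz')['d'])[164:215,348:402].reshape(-1,3)
m=C[(C[:,2]>86)&(C[:,2]<99)]
A=np.c_[2*m[:,:2],np.ones(len(m))]; q=np.linalg.lstsq(A,(m[:,:2]**2).sum(1),rcond=None)[0]; print('fit',q[:2],np.sqrt(q[2]+q[0]**2+q[1]**2),len(m))
for t in (.95,1.0,1.023,1.05): print(t,[(proj('top',[626-r*np.cos(t),-50-r*np.sin(t),155])-[220,100])*3.5 for r in (40,100,130)])
print('mug ctr',f(543,317,93))
```

```text
551 [ 578.3 -127.4  159.7] line 1.0250047 mean from pivot 1.018487446478657 r 90.93480856818607
[ 556.61601612 -172.02905713  155.        ] 1.053795881196711
[ 546.17558775 -183.3792654   140.        ] 1.0314974892072681
head [624.03504303 -51.76272642 174.        ]
fit [ 541.05821503 -189.15119304] 44.019870430538084 231
0.95 [array([370.5428334 , 197.95172107]), array([456.13378237, 254.6151411 ]), array([499.28489754, 283.18229445])]
1.0 [array([372.38265466, 195.14317311]), array([460.7183386 , 247.53101455]), array([505.23478376, 273.93167583])]
1.023 [array([373.17984363, 193.82199748]), array([462.70227738, 244.19977237]), array([507.80788822, 269.58246377])]
1.05 [array([374.07539146, 192.24884876]), array([464.92886148, 240.23424049]), array([510.6942852 , 264.40581902])]
mug ctr [ 540.31220693 -191.00784804   93.        ]
```

The spout reads 1.02 rad against a target of 1.023, so it's done. Now the lever. First I'll check the heights near the far side and position the finger.

```bash
python3 nudge.py '[{"sx": 30, "sy": -12}, {"sx": 60, "sy": -26}, {"sx": 60, "sy": -26, "sz": 40}, {"sx": 60, "sy": -26, "sz": 80}, {"sx": 60, "sy": -26, "sz": 105}]'
python3 nudge.py '[{"sy": -6}, {"sy": -12}, {"sy": -18}, {"sy": -23}]'
python3 - <<'E'
from h import *
C=cloud('top',np.load('/tmp/top.npz')['d'])
c=C.reshape(-1,3); c=c[(c[:,2]>25)&(c[:,2]<400)&(c[:,0]>480)&(c[:,0]<700)&(c[:,1]>310)]; print(c.min(0),c.max(0))
for x in (500,550,600,650):
  k=c[abs(c[:,0]-x)<10]; print(x,k[:,1].min() if len(k) else None,k[:,2].max() if len(k) else None)
E
```

```text
clock: 5.8
eef_pos: [527.4, 157.6, 112.6]
eef_rot: [3.141, 0.003, -0.0]
wrist_force: [0.3, 0.1, 0.3]
finger_gap: 0.5
finger_force: 0.0
clock: 6.2
eef_pos: [529.5, 182.0, 117.1]
eef_rot: [-3.141, -0.002, 0.0]
wrist_force: [-0.8, -1.4, 0.9]
finger_gap: 0.4
finger_force: 0.9
[480.24267175 440.58571513  25.01544222] [699.99982974 638.40153259 208.01215933]
500 444.7908664402513 89.80745258470674
550 491.6527118989553 87.59361230659759
600 None None
650 None None
```

```bash
python3 nudge.py '[{"sy": -7}, {"sy": -14}, {"sy": -21}, {"sy": -28}, {"sy": -36}]'
python3 nudge.py '[{"sx": 2, "sy": -7}, {"sx": 5, "sy": -14}, {"sx": 8, "sy": -21}, {"sx": 11, "sy": -27}, {"sx": 15, "sy": -33}]'
python3 nudge.py '[{"sx": 5, "sy": -6}, {"sx": 10, "sy": -11}, {"sx": 15, "sy": -16}, {"sx": 21, "sy": -21}, {"sx": 27, "sy": -25}]'
python3 nudge.py '[{"sx": 6, "sy": -3}, {"sx": 12, "sy": -6}, {"sx": 17, "sy": -8}, {"sx": 22, "sy": -10}, {"sx": 22, "sy": -10}]'
```

```text
clock: 6.7
eef_pos: [528.9, 217.8, 115.4]
eef_rot: [3.141, 0.0, -0.0]
wrist_force: [0.7, -1.9, 0.6]
finger_gap: 0.6
finger_force: 0.8
clock: 7.2
eef_pos: [544.1, 250.7, 115.4]
eef_rot: [3.142, 0.0, -0.0]
wrist_force: [-0.2, -2.4, 0.1]
finger_gap: 0.7
finger_force: 0.8
clock: 7.7
eef_pos: [571.4, 275.7, 115.4]
eef_rot: [-3.142, 0.0, -0.0]
wrist_force: [-1.3, -0.9, -0.2]
finger_gap: 0.8
finger_force: 0.8
clock: 8.2
eef_pos: [593.5, 285.5, 115.4]
eef_rot: [-3.141, -0.0, -0.0]
wrist_force: [-0.2, -0.2, 0.0]
finger_gap: 0.3
finger_force: 0.0
```

Close to the stop; I'll creep on until the force rises.

```bash
python3 nudge.py '[{"sx": 1}, {"sx": 2}, {"sx": 3}, {"sx": 3}]'
python3 nudge.py '[{"sx": 1}, {"sx": 2}, {"sx": 2}]'
```

```text
clock: 8.6
eef_pos: [595.9, 285.3, 115.5]
eef_rot: [-3.141, -0.0, -0.0]
wrist_force: [-1.3, 1.4, -0.5]
finger_gap: 0.4
finger_force: 0.5
clock: 8.9
eef_pos: [598.0, 285.2, 115.5]
eef_rot: [-3.142, -0.0, -0.0]
wrist_force: [-1.4, 0.2, 0.4]
finger_gap: 0.5
finger_force: 0.4
```

```bash
python3 nudge.py '[{"sx": 1}, {"sx": 2}, {"sx": 2}]'
python3 nudge.py '[{"sx": 1}, {"sx": 2}, {"sx": 2}]'
```

```text
clock: 9.2
eef_pos: [599.5, 285.3, 115.4]
eef_rot: [3.141, 0.001, 0.0]
wrist_force: [-5.3, -0.3, 1.3]
finger_gap: 0.3
finger_force: 3.0
clock: 9.5
eef_pos: [599.8, 285.3, 115.3]
eef_rot: [3.14, 0.006, 0.001]
wrist_force: [-19.5, -2.4, 8.1]
finger_gap: 0.5
finger_force: 9.9
```

The firm stop is reached (force rose to 19 N). I'll back off, lift and check.

```bash
python3 nudge.py '[{"sx": -6}, {"sx": -20}, {"sx": -40}, {"sx": -50, "sz": -40}, {"sx": -60, "sz": -80}]'
python3 nudge.py '[{"sx": -40, "sz": -20}, {"sx": -80, "sz": -20}, {"sx": -120, "sz": -20}, {"sx": -160, "sz": -20}, {"sx": -160, "sz": -20}]'
python3 - <<'E'
from ang import *
p,d=grab('top'); cv2.imwrite('pics/t3.png',cv2.resize(p[80:290,130:410,::-1],(800,600)))
ang(316,145,378,190,'top')
C=cloud('top',d); c=C[130:200,140:210].reshape(-1,3); c=c[(c[:,2]>120)&(c[:,2]<140)&(c[:,1]>225)]
l=cv2.fitLine(c[:,:2].astype(np.float32),cv2.DIST_HUBER,0,.01,.01).ravel(); print(len(c),l,c.min(0),c.max(0))
E
```

```text
clock: 10.0
eef_pos: [541.1, 284.9, 195.9]
eef_rot: [3.141, 0.001, -0.0]
wrist_force: [-0.2, 0.8, 0.5]
finger_gap: 0.6
finger_force: 0.0
clock: 10.5
eef_pos: [379.1, 285.3, 216.1]
eef_rot: [-3.141, -0.001, 0.002]
wrist_force: [0.6, 0.1, -0.2]
finger_gap: 0.6
finger_force: 0.0
546 [ 578.3 -127.5  159.6] line 1.025083 mean from pivot 1.018817088986356 r 90.9936537481896
327 [ 3.7955776e-02 -9.9927944e-01  6.1498077e+02  2.6453082e+02] [605.44344295 225.43025385 121.31252007] [625.77041286 303.85559837 136.93892139]
```

View pics/t3.png

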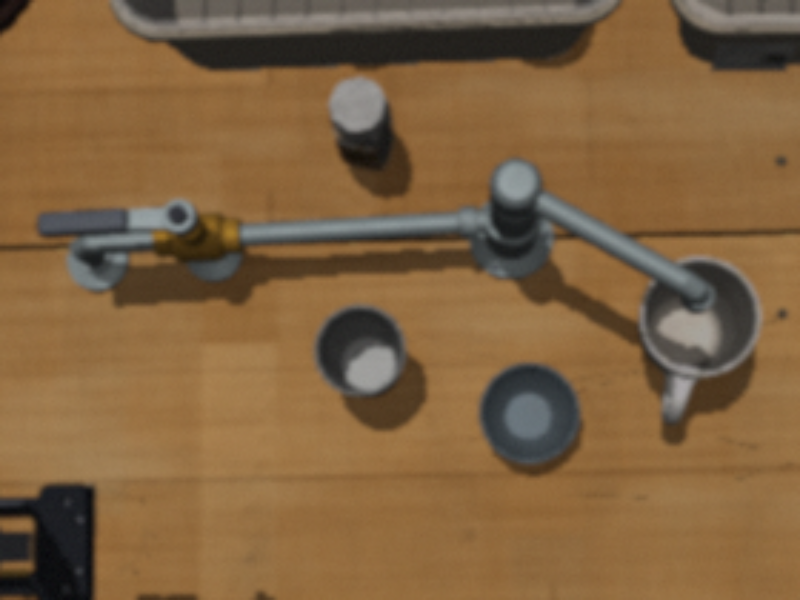

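The lever, from (180,215) to (40,222), lies parallel to its pipe and points away from the tap. The spout end at (700,295) stands over the mug, and nothing else has moved.

```bash
python3 -c "
from cell import manip; print(manip.sign_off())"
```

```text
the job is handed in; nothing more can be done
None
```

The job is handed in: the spout was turned first, until its outlet stood over the mug (1.02 rad measured, 1.023 wanted), then the valve lever was pushed to its fully open stop, and the last picture showed the mug, tumbler, bowl and shaker still in place.

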